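Locate the vial block on the heater base

ROBOT

A 6-joint arm with a two-finger parallel gripper is mounted at the origin on the work surface. World frame = base frame: x ahead of the robot, y to its left, z up, the work surface at z = 0. Lengths are in m, angles in degrees, forces in N, time in s.
With the tool pointing down it reaches from about 0.4 to 0.825 m from the base axis. Payload 7 kg.
Tool frame: the origin (TCP) lies on the centre line of the jaws, within the pads' length; the fingertips stand 14 mm ahead of it and the grasp point (between the pads) lies 5 mm behind it; z points along the fingers, x is the direction in which the jaws open and shut, and the axes are right-handed (so a half turn about z gives the same grasp; the last joint's range is limited). The gripper opens to 88 mm and grips with 3 to 60 N. Pads are 19 mm wide; open, the fingers measure 130 mm over their backs; the gripper's body (78 mm by 193 mm) begins 47 mm behind the grasp point.
Start: joints at [80.449, 20.546, 0.682, 0, -70.136, -16.507], TCP at [0.297, 0.606, 0.241] pointing down, gripper open.
Joint ranges: [-176.03, 176.03], [-82.01, 121.73], [-58.28, 71.71], [-173.87, 95.51], [-174.79, -0.11], [-173.66, 173.66]. Speed limits (degrees/s): [136.94, 136.94, 172.46, 180, 180, 180].

INTERFACE

Orientations are given as [roll, pitch, yaw] about the fixed x, y, z axes, in that order (R = Rz(yaw) Ry(pitch) Rx(roll)).
In Python, from plant import * gives the robot as it stands.
- The arm moves only by the shell command python3 -m handwheel 'ROWS' [OPENING]. ROWS is JSON, a list of rows, each a list of 2 entries, a list of its own where there are three numbers: the shift along the tool's x, y, z each as a share of 0.2 m, from -1 to 1, then the turn, a rotation vector about the tool's x, y, z each as a share of 360 degrees, from -1 to 1. In form: [[[tx, ty, tz], [ax, ay, az]], ...]. A call has 1 to 5 rows; each row is the pose to reach, as a shift and turn from the pose commanded when the call began, along the tool's axes at that moment, turning the shorter way round; what a row does not reach only later rows make up. A row lasts 1/12 s, in which the tool goes at most 41.7 mm and 7.16 degrees, less where a joint would pass 70% of its speed; a pose out of reach is approached as far as the arm can. A call with a number of a shift or a turn outside -1 to 1 is refused whole. A call with a gripper value outside its range is refused whole. OPENING is the closure, from -1 (fully open) to 1 (shut), set as the call begins (- or left out, the last holds). The fingers move at their own pace and stop on an object; the grip force is fixed at half the most. Time passes only in rows, so rows that repeat a pose let the fingers close. It gives the time, the measured TCP pose, the force and the opening at its end, in the units of the state.
- get_obs(): the state, without advancing time (a new reading comes with each control period).
- snapshot(name): name is "scene" or "top" or "wrist"; returns a dict with "color" (420x560x3 uint8, red, green, blue), "z_map" (420x560 float32, m along the optical axis (not along the pixel's ray), 0 where there is no reading), "intrinsics" (3x3 intrinsics, pixels), "distortion" ([k1, k2, p1, p2, k3] as OpenCV has them; the pictures are not rectified), "rvec" (rotation vector, rad) and "tvec" (3), from world to camera coordinates, as OpenCV has them. Camera axes: x right, y down, z forward; pixel columns grow to the right and rows downward; lengths in m; the calibration is good to about 2 mm. A picture is of the moment at which its call begins.
- close_job(): hands the job in, once; it reports no verdict.
The state is a dict: "clock": time; "joint_pos": joint angles; "qvel": joint speeds; "tau": joint torques, N m; "tool_pos": TCP position; "orientation": TCP orientation; "force": force on the tool from outside, world axes, zero at the start; "moment": the same for the moment, N m; "opening": finger opening in m.
Only numpy, scipy, OpenCV 4.12 (cv2) and the standard library are available. Lean on these libraries where they do the work, as an engineer would, in place of code of your own. Each camera call takes 0.05 s, during which the arm holds its last target. There are 200 camera calls.

TASK

Lift the aluminium vial block by the black post, set it down flat on the steel plate of the heater base, and slide it gently home so that its long side bears on both dowels and its end on the end stop, pressed lightly (5 to 10 newtons is plenty) on all three at the same time for a moment. Then let go and leave it there, flat, square and fully home; never ram the dowels or the stop, and do not disturb the other things on the bench.

Things in the scene. Friction and masses are not known exactly. Their poses are not given: they have to be found in the camera images.
- vial_block: Aluminium block 80 mm (its x) x 150 mm (y) x 30 mm high, 0.5-0.9 kg, dark wells. Handle: a grippy round black rubber sleeve, 20 mm in diameter, 45 mm tall, turning on a post on top; the post is clamped tight in a slot along y, anywhere up to 11 mm either side of the middle, unmeasured. Origin: centre of the underside (not the post), z up. Same after a half turn. Starts on the table, left.
- seat: Fixed rigid heater base, cream, 240 mm wide, with a flat steel plate 150 mm (x) x 230 mm (y), top 40 mm above the origin. Origin: on the table under the plate's centre, z up. Dowels along the plate's +x edge (away from the robot), end stop at its -y end (right). Blue strip beyond, 44 mm high, to x = 130. Block fully home: its origin at x 10, y 0, z 40 mm here, its x parallel to this x.
- dowel_left: Fixed upright steel dowel, 12 mm in diameter, 25 mm tall, standing on the seat plate. Origin: centre of its foot, at x = +56, y = +44, z = +40 mm in the seat's frame. It takes the long side of the block on its -x flank.
- dowel_right: The second steel dowel, the same, at x = +56, y = -44, z = +40 mm in the seat's frame.
- end_stop: Fixed steel end stop, 25 mm tall, 30 mm wide: a small block with a round upright nose of 8 mm radius turned to +y. Origin: foot of the nose's axis, at x = +10, y = -83, z = +40 mm in the seat's frame; the nose's front lies 8 mm from it in +y. It takes the short end of the block.
- vial: Bystander, leave alone: small clear screw-cap glass vial, 28 mm across, 58 mm tall, standing between the block and the heater base. Origin: centre of its underside.
- reagent_bottle: Bystander, leave alone: brown glass bottle, 66 mm across, 130 mm tall, at the far side of the table. Origin: centre of its underside.
- beaker: Bystander, leave alone: glass beaker, 72 mm across, 90 mm tall, far left. Origin: centre of its underside.
- dish: Bystander, leave alone: shallow white dish, 90 mm across, 18 mm high, near right. Origin: centre of its underside.
- wash_bottle: Bystander, leave alone: white bottle, 60 mm across, 120 mm tall, far right. Origin: centre of its underside.
- timer: Bystander, leave alone: flat grey box 60 x 80 x 22 mm, near the robot. Origin: centre of its underside.
- spatula: Bystander, leave alone: spatula 180 mm long lying on the table, near left. Origin: on its length.
Things that resemble listed ones, but are neither listed nor needed, are in the scene too. Leave any green or turquoise look-alike of the vial_block alone.

How it is judged:
By the outcome, as a careful person would: the job done as asked, in the order asked, and still so for the second after the job is handed in, with the robot touching nothing.
It also fails if it takes over 72 s, if anything falls off the work surface, if the arm or the gripper's body presses on something with over 40 N, if the wrist force passes 120 N, or if a joint passes its speed limit or range.

## Working session

There is one attempt and no reset: what is moved stays moved. The work goes in short steps, Python scripts to look and compute and a shell command to move; the robot and the scene stay as the last step left them, time stands still between calls to the robot, and variables do not carry over. Pictures are saved under pics/ and viewed, about 8 in all and at most 12, crops included, and the job is handed in when it is done.

```bash
ls; mkdir -p pics
python3 - <<'E'
from plant import *
import cv2,numpy as np,pickle
o=get_obs();print(o)
for n in("scene","top"):
    s=snapshot(n);pickle.dump(s,open(f"pics/{n}0.pkl","wb"));cv2.imwrite(f"pics/{n}0.png",s["color"][:,:,::-1])
    R=cv2.Rodrigues(np.array(s["rvec"],float))[0];print(n,-R.T@np.ravel(s["tvec"]),s["intrinsics"],s["distortion"])
E
```

```text
pics
{'clock': 0.0, 'joint_pos': array([ 8.04479753e+01,  2.05896012e+01,  6.35178032e-01, -1.95290292e-02,
       -7.01363670e+01, -1.65071543e+01]), 'qvel': array([-0.05553931, -0.13305004, -0.01129798, -0.02756754, -0.00952875,
        0.0760145 ]), 'tau': array([ 2.79076034e-03, -5.82726574e+01,  2.93047732e+01,  6.99658647e+00,
        6.97416253e-03, -1.46059956e-04]), 'tool_pos': array([0.29634671, 0.60595879, 0.2396559 ]), 'orientation': array([-1.79991803e+02, -9.22648957e-02, -1.16065836e+02]), 'force': array([-0.06155872,  0.52192749,  0.6737869 ]), 'moment': array([-0.0139712 , -0.00329079, -0.0128176 ]), 'opening': 0.08799275805065787}
scene [1.08344423 0.71362006 0.74586692] [[467.76364659   0.         277.88334997]
 [  0.         467.76364659 212.40290023]
 [  0.           0.           1.        ]] [-0.14374419  0.          0.          0.          0.        ]
top [ 0.52665862 -0.02841762  1.2186195 ] [[479.61030127   0.         289.52540897]
 [  0.         479.61030127 214.52741031]
 [  0.           0.           1.        ]] [-0.00936974  0.          0.          0.          0.        ]
```

View pics/scene0.png

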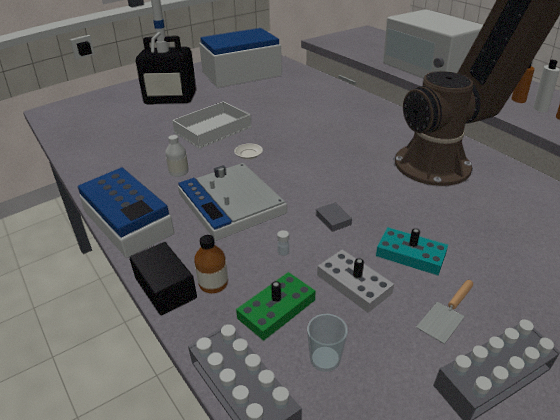

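View pics/top0.png

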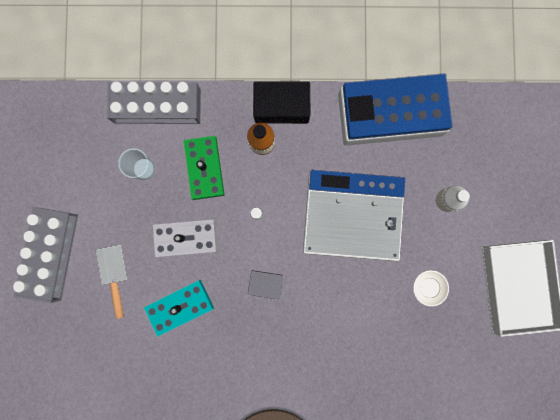

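Candidates with a post: silver-grey block (top px 184,238), green (203,167), turquoise (179,308). Grey bare aluminium with dark wells is the one described. I'll confirm it in a crop and measure it and the seat.

```bash
cat > h.py <<'E'
import cv2,numpy as np,pickle
def load(f): return pickle.load(open(f,"rb"))
def cam(s):
    R=cv2.Rodrigues(np.array(s["rvec"],float))[0]; t=np.ravel(s["tvec"]); return R,t,np.array(s["intrinsics"],float),np.array(s["distortion"],float)
def ray(s,uv):
    R,t,K,D=cam(s); p=cv2.undistortPoints(np.array(uv,float).reshape(-1,1,2),K,D).reshape(-1,2)
    return -R.T@t,(np.c_[p,np.ones(len(p))])@R
def onz(s,uv,z):
    c,d=ray(s,uv); return (c+d*((z-c[2])/d[:,2])[:,None])
def proj(s,P):
    R,t,K,D=cam(s); return cv2.projectPoints(np.array(P,float).reshape(-1,3),cv2.Rodrigues(R)[0],t,K,D)[0].reshape(-1,2)
def cloud(s):
    h,w=s["z_map"].shape; uv=np.stack(np.meshgrid(np.arange(w),np.arange(h)),-1).reshape(-1,2)
    c,d=ray(s,uv); return (c+d*s["z_map"].reshape(-1,1)).reshape(h,w,3)
E
python3 - <<'E'
from h import *
s=load("pics/top0.pkl");im=s["color"];P=cloud(s)
hsv=cv2.cvtColor(im,cv2.COLOR_RGB2HSV)
def z(a): return np.round(np.array(a),4)
print("z table/block/plate/strip",P[260,230,2],P[238,160,2],P[240,340,2],P[185,310,2])
# block by height
for nm,(r0,r1,c0,c1),lo,hi,pz in(("block",(205,270,140,230),.02,.037,.03),("seat",(160,275,290,415),.03,.06,.04)):
    m=np.zeros(im.shape[:2],np.uint8);m[r0:r1,c0:c1]=(P[r0:r1,c0:c1,2]>lo)*255
    m=cv2.morphologyEx(m,cv2.MORPH_OPEN,np.ones((3,3),np.uint8))
    n,l,st,_=cv2.connectedComponentsWithStats(m);k=1+np.argmax(st[1:,4]);m=(l==k).astype(np.uint8)
    c=max(cv2.findContours(m,cv2.RETR_EXTERNAL,cv2.CHAIN_APPROX_NONE)[0],key=cv2.contourArea)
    W=onz(s,c.reshape(-1,2),pz)[:,:2]
    print(nm,st[k],cv2.minAreaRect((W*1000).astype(np.float32)))
a=cv2.resize(im[210:270,140:230],None,fx=6,fy=6,interpolation=cv2.INTER_CUBIC);b=cv2.resize(im[160:270,295:415],None,fx=4.5,fy=4.5,interpolation=cv2.INTER_CUBIC)
cv2.imwrite("pics/ca.png",a[:,:,::-1]);
H=np.zeros((a.shape[0]+0,540,3),np.uint8)
cv2.imwrite("pics/cb.png",b[:,:,::-1])
E
```

```text
z table/block/plate/strip -0.0011170969288460952 0.03399190325820478 0.03692390314253524 0.04339577205718714
block [ 153  220   63   37 1985] ((540.3341064453125, 221.67193603515625), (79.96609497070312, 151.2937469482422), 5.062136173248291)
seat [ 303  170  102   91 7979] ((597.7752685546875, -198.36062622070312), (238.03858947753906, 207.45594787597656), 85.46875762939453)
```

View pics/ca.png

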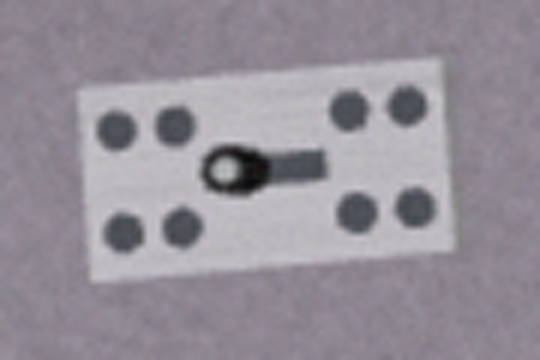

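View pics/cb.png

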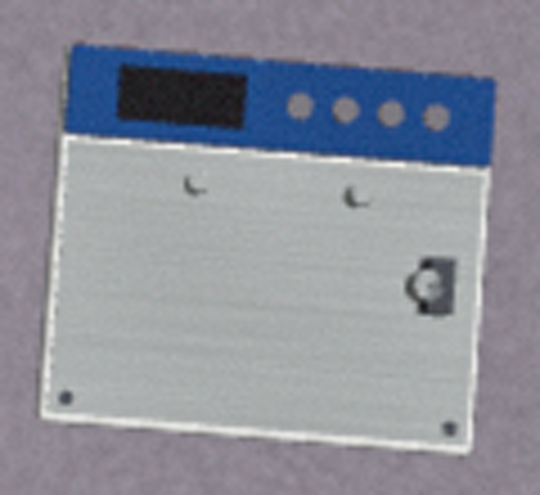

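The crop shows the silver-grey block: bare aluminium, dark wells, black sleeve at about (179,238), sitting towards the left (+y) end of its slot. The seat crop shows dowels at about (338,201) and (375,204), and the stop nose at about (390,224). I'll go above the block and look with the wrist camera.

```bash
cat > rel.py <<'E'
import sys
from plant import *
import numpy as np
from scipy.spatial.transform import Rotation as Ro
# args: x y z yaw (mm,deg) -> shift/turn shares, tool down target
o=get_obs();R=Ro.from_euler("xyz",o["orientation"],degrees=True);a=[float(v) for v in sys.argv[1:]]
T=Ro.from_euler("xyz",[180,0,a[3]],degrees=True)
d=R.inv().apply(np.array(a[:3])/1000-o["tool_pos"]);r=(R.inv()*T).as_rotvec(degrees=True)
print("share shift",np.round(d/.2,4),"turn",np.round(r/360,4))
E
python3 rel.py 530 225 240 -175
python3 - <<'E'
from h import *
s=load("pics/top0.pkl");
P=cloud(s);m=(s["color"].max(2)<75);m[:225]=0;m[252:]=0;m[:,:165]=0;m[:,200:]=0
v,u=np.nonzero(m);print(np.c_[u,v].min(0),np.c_[u,v].max(0))
print(onz(s,[[177.5,238.3],[179.2,238.3]],.078), P[234:243,172:184,2].round(3))
so=np.array([571.6,-196.3]);y=np.radians(-4.53);M=np.array([[np.cos(y),-np.sin(y)],[np.sin(y),np.cos(y)]])
for q in([56,44,65],[56,-44,65],[10,-83,65]): print(q,proj(s,[*( (so+M@q[:2])/1000),q[2]/1000]))
E
```

```text
share shift [ 1.1980e+00 -1.8864e+00  6.0000e-04] turn [-1.000e-04 -2.000e-04  1.637e-01]
[174 235] [184 241]
[[0.53849941 0.22700831 0.078     ]
 [0.53850421 0.22298041 0.078     ]] [[0.033 0.029 0.032 0.029 0.074 0.073 0.074 0.07  0.049 0.029 0.027 0.032]
 [0.034 0.028 0.03  0.077 0.071 0.072 0.075 0.072 0.076 0.057 0.051 0.039]
 [0.028 0.032 0.075 0.075 0.074 0.075 0.076 0.075 0.074 0.072 0.058 0.047]
 [0.031 0.026 0.074 0.076 0.073 0.075 0.078 0.078 0.076 0.074 0.061 0.052]
 [0.031 0.074 0.074 0.071 0.076 0.073 0.075 0.071 0.075 0.076 0.062 0.054]
 [0.026 0.029 0.076 0.072 0.075 0.08  0.071 0.071 0.076 0.07  0.065 0.052]
 [0.029 0.03  0.071 0.074 0.072 0.073 0.077 0.074 0.073 0.067 0.053 0.046]
 [0.028 0.028 0.03  0.074 0.074 0.076 0.076 0.076 0.074 0.058 0.049 0.038]
 [0.026 0.03  0.029 0.029 0.029 0.03  0.068 0.057 0.044 0.036 0.031 0.03 ]]
[56, 44, 65] [[338.40161732 200.24155164]]
[56, -44, 65] [[374.65498243 203.16978649]]
[10, -83, 65] [[389.42910688 223.41280696]]
```

```bash
python3 -m handwheel '[[[0.1,-0.16,0],[0,0,0.012]],[[0.2,-0.32,0],[0,0,0.025]],[[0.3,-0.47,0],[0,0,0.037]],[[0.4,-0.63,0],[0,0,0.05]],[[0.5,-0.79,0],[0,0,0.062]]]' -1; python3 rel.py 530 225 240 -175
```

```text
clock: 0.52
tool_pos: [0.3949, 0.4454, 0.2402]
orientation: [-180.0, -0.0, -138.6]
force: [1.5, 0.4, -0.2]
opening: 0.0875
share shift [ 0.2223 -1.2735  0.0013] turn [-1.000e-04 -1.000e-04  1.012e-01]
```

```bash
python3 -m handwheel '[[[0.03,-0.19,0],[0,0,0.018]],[[0.06,-0.38,0],[0,0,0.036]],[[0.1,-0.57,0],[0,0,0.054]],[[0.13,-0.76,0],[0,0,0.072]],[[0.16,-0.93,0],[0,0,0.09]]]'; python3 rel.py 530 225 240 -175
```

```text
clock: 0.93
tool_pos: [0.4947, 0.2847, 0.2404]
orientation: [-180.0, -0.0, -171.1]
force: [0.5, 0.0, 0.1]
opening: 0.0874
share shift [-0.1281 -0.3221  0.0022] turn [-0.     -0.      0.0108]
```

```bash
python3 -m handwheel '[[[-0.07,-0.17,0],[0,0,0.006]],[[-0.13,-0.32,0],[0,0,0.011]],[[-0.13,-0.32,0],[0,0,0.011]],[[-0.13,-0.32,0],[0,0,0.011]]]'
python3 - <<'E'
from plant import *
from h import *
s=snapshot("wrist");pickle.dump(s,open("pics/w1.pkl","wb"));cv2.imwrite("pics/w1.png",s["color"][:,:,::-1])
o=get_obs();print(o["tool_pos"],o["orientation"],proj(s,[[.5385,.225,.075],[.5403,.2217,.03]]))
R,t,K,D=cam(s);print(-R.T@t)
E
```

```text
clock: 1.27
tool_pos: [0.5306, 0.2261, 0.2401]
orientation: [-180.0, -0.0, -174.9]
force: [0.3, 0.1, -0.2]
opening: 0.0874
[0.53014733 0.22713649 0.2401801 ] [-1.79989410e+02 -3.76131619e-02 -1.74825832e+02] [[274.76543488 190.99602135]
 [274.18122374 179.35990011]]
[0.5383436  0.1561811  0.38513104]
```

View pics/w1.png

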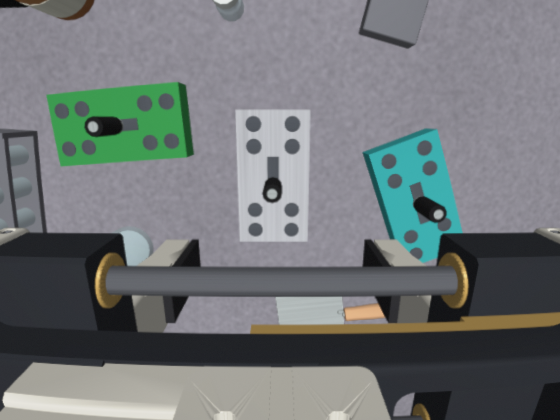

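The block spans about (236–310, 110–242), with the sleeve top at about (272,193). I'll refine both from this view.

```bash
python3 - <<'E'
from h import *
s=load("pics/w1.pkl");im=s["color"];P=cloud(s)
m=(P[:,:,2]>.015)&(P[:,:,2]<.1);m[:90]=0;m[245:]=0;m[:,:215]=0;m[:,325:]=0
m=cv2.morphologyEx(m.astype(np.uint8),cv2.MORPH_OPEN,np.ones((3,3),np.uint8))
c=max(cv2.findContours(m,0,1)[0],key=cv2.contourArea).reshape(-1,2)
print("block",cv2.minAreaRect((onz(s,c,.03)[:,:2]*1000).astype(np.float32)))
g=(P[:,:,2]>.066)&(P[:,:,2]<.09);g[:170]=0;g[215:]=0;g[:,:255]=0;g[:,290:]=0
v,u=np.nonzero(g);print(len(u),u.min(),u.max(),v.min(),v.max())
W=onz(s,np.c_[u,v],.075);print("sleeve",W.mean(0),W.min(0),W.max(0), np.percentile(P[g][:,2],[5,50,95]))
E
python3 rel.py 538.5 226 47 -175
```

```text
block ((541.7861328125, 220.5826416015625), (80.45269012451172, 150.69573974609375), 5.1925048828125)
319 262 281 183 202
sleeve [0.54109816 0.22668216 0.075     ] [0.53189263 0.21686175 0.075     ] [0.55095724 0.23673425 0.075     ] [0.07136457 0.07579148 0.07712915]
share shift [-0.0417 -0.0092  0.9659] turn [-0.     -0.0001  0.0005]
```

```bash
python3 rel.py 540.7 226.8 48 -174.9; python3 -m handwheel '[[[-0.03,-0.005,0.2],[0,0,0]],[[-0.053,-0.005,0.4],[0,0,0]],[[-0.053,-0.005,0.55],[0,0,0]],[[-0.053,-0.005,0.7],[0,0,0]],[[-0.053,-0.005,0.7],[0,0,0]]]'; python3 rel.py 540.7 226.8 48 -174.9
```

```text
share shift [-0.053  -0.0063  0.9609] turn [-0.     -0.0001  0.0002]
clock: 1.73
tool_pos: [0.5368, 0.2267, 0.0945]
orientation: [-179.7, -0.5, -174.7]
force: [-1.2, -0.0, 0.2]
opening: 0.0871
share shift [-2.140e-02 -2.000e-04  2.325e-01] turn [-0.0007 -0.0014  0.0005]
```

```bash
python3 -m handwheel '[[[0,0,0],[0,0,0]],[[0,0,0],[0,0,0]]]'; python3 rel.py 540.7 226.8 48 -174.9
```

```text
clock: 1.9
tool_pos: [0.5414, 0.2291, 0.1022]
orientation: [180.0, 0.1, -174.6]
force: [0.0, 0.6, 1.2]
opening: 0.0876
share shift [ 0.0048 -0.0113  0.271 ] turn [0.0001 0.0003 0.0007]
```

```bash
python3 -m handwheel '[[[0.003,-0.008,0.08],[0,0,0]],[[0.003,-0.008,0.15],[0,0,0]],[[0.003,-0.008,0.21],[0,0,0]],[[0.003,-0.008,0.265],[0,0,0]],[[0.003,-0.008,0.265],[0,0,0]]]'; python3 -m handwheel '[[[0,0,0],[0,0,0]],[[0,0,0],[0,0,0]]]'; python3 rel.py 540.7 226.8 48 -174.9
```

```text
clock: 2.32
tool_pos: [0.5402, 0.2264, 0.0475]
orientation: [180.0, -0.0, -174.7]
force: [0.6, -0.4, 0.0]
opening: 0.0878
clock: 2.48
tool_pos: [0.541, 0.2268, 0.049]
orientation: [179.9, 0.1, -174.7]
force: [0.6, 0.1, 0.4]
opening: 0.0876
share shift [0.0017 0.0001 0.0048] turn [0.0002 0.0003 0.0005]
```

```bash
python3 -m handwheel '[[[0,0,0],[0,0,0]],[[0,0,0],[0,0,0]],[[0,0,0],[0,0,0]],[[0,0,0],[0,0,0]],[[0,0,0],[0,0,0]]]' 1;python3 -m handwheel '[[[0,0,0],[0,0,0]],[[0,0,0],[0,0,0]],[[0,0,0],[0,0,0]],[[0,0,0],[0,0,0]],[[0,0,0],[0,0,0]]]';  python3 -m handwheel '[[[0,0,-0.03],[0,0,0]],[[0,0,-0.06],[0,0,0]],[[0,0,-0.1],[0,0,0]],[[0,0,-0.15],[0,0,0]],[[0,0,-0.15],[0,0,0]]]'
```

```text
clock: 2.9
tool_pos: [0.5403, 0.2262, 0.0478]
orientation: [180.0, 0.0, -174.7]
force: [0.2, 0.1, -0.2]
opening: 0.0598
clock: 3.32
tool_pos: [0.5403, 0.2261, 0.0475]
orientation: [-180.0, -0.0, -174.7]
force: [0.5, -0.7, -0.1]
opening: 0.0264
clock: 3.73
tool_pos: [0.5412, 0.2268, 0.0799]
orientation: [179.9, 0.1, -174.7]
force: [0.6, -0.1, -6.0]
opening: 0.0194
```

```bash
python3 -m handwheel '[[[0,0,-0.06],[0,0,0]],[[0,0,-0.15],[0,0,0]],[[0,0,-0.25],[0,0,0]],[[0,0,-0.36],[0,0,0]],[[0,0,-0.36],[0,0,0]]]'; python3 -m handwheel '[[[0,0,0],[0,0,0]],[[0,0,0],[0,0,0]]]'
python3 - <<'E'
from plant import *
from h import *
o=get_obs();print(o["force"],o["moment"],o["tool_pos"])
s=snapshot("scene");pickle.dump(s,open("pics/s2.pkl","wb"))
w=snapshot("wrist");pickle.dump(w,open("pics/w2.pkl","wb"))
a=cv2.resize(s["color"][150:330,270:440],(560,593));cv2.imwrite("pics/s2.png",a[:,:,::-1])
E
```

```text
clock: 4.15
tool_pos: [0.5424, 0.2274, 0.1542]
orientation: [179.8, 0.4, -174.7]
force: [1.1, 1.6, -5.0]
opening: 0.019
clock: 4.32
tool_pos: [0.5394, 0.2257, 0.1485]
orientation: [-180.0, -0.1, -174.8]
force: [-0.4, -0.5, -6.7]
opening: 0.0193
[-0.37938681 -0.51518918 -6.65173073] [ 0.02986077  0.08211944 -0.00040084] [0.53941711 0.22573704 0.14849368]
```

View pics/s2.png

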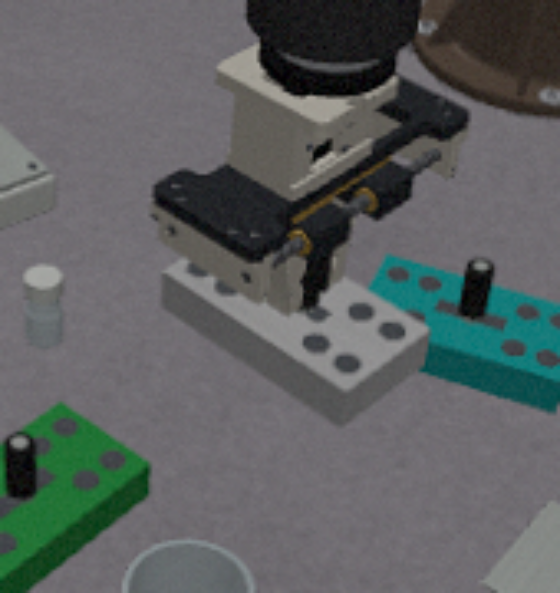

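The block is lifted by the sleeve and looks nearly level. I'll get its tilt and height in the grasp from the wrist depth.

```bash
cat > blk.py <<'E'
import sys
from h import *
from plant import *
def blk(s,o):
    P=cloud(s);t=o["tool_pos"];z0=t[2]-.018
    m=(abs(P[:,:,2]-z0)<.02)&(np.hypot(P[:,:,0]-t[0],P[:,:,1]-t[1])<.1);m[240:]=0
    hsv=cv2.cvtColor(s["color"],cv2.COLOR_RGB2HSV);m&=hsv[:,:,1]<60
    m=cv2.morphologyEx(m.astype(np.uint8),cv2.MORPH_OPEN,np.ones((3,3),np.uint8))
    n,l,st,_=cv2.connectedComponentsWithStats(m);k=1+np.argmax(st[1:,4]);m=(l==k)
    Q=P[m]
    for _ in range(4):
        A=np.c_[Q[:,:2]-t[:2],np.ones(len(Q))];c=np.linalg.lstsq(A,Q[:,2],rcond=None)[0];e=abs(A@c-Q[:,2]);Q=Q[e<.005]
    c0=max(cv2.findContours(m.astype(np.uint8),0,1)[0],key=cv2.contourArea).reshape(-1,2)
    W=onz(s,c0,c[2])[:,:2]*1000
    r=cv2.minAreaRect(W.astype(np.float32));print("n",len(Q),st[k],"top z at tcp",c[2],"slopes deg",np.degrees(c[:2]),"rect",r,"tcp",t)
    return m
if __name__=="__main__":
    s=snapshot("wrist");pickle.dump(s,open(sys.argv[1],"wb"));blk(s,get_obs())
E
python3 -c "
from blk import *
o=get_obs();s=load('pics/w2.pkl');m=blk(s,o)
cv2.imwrite('pics/w2.png',s['color'][:,:,::-1])"
python3 rel.py 571 -185 170 176
```

```text
n 20759 [  203   100   159   140 20759] top z at tcp 0.12668491642253207 slopes deg [5.80782255e-05 2.51094407e-01] rect ((544.5884399414062, 182.76136779785156), (80.07860565185547, 73.77050018310547), 4.913589954376221) tcp [0.53931649 0.22553806 0.14795003]
share shift [ 0.03   -2.0587 -0.1078] turn [-0.0002 -0.0004  0.0257]
```

View pics/w2.png

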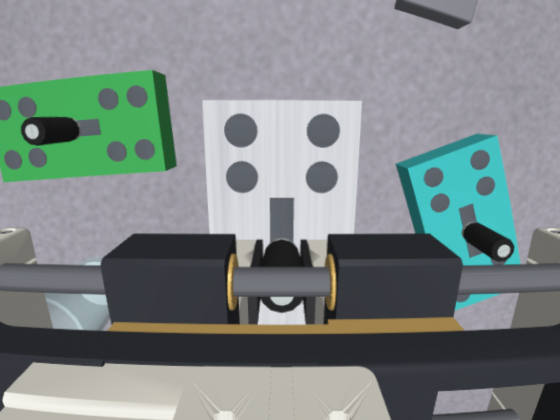

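```bash
python3 -m handwheel '[[[0,-0.05,0],[0,0,0]],[[0,-0.13,0],[0,0,0.002]],[[0,-0.23,0],[0,0,0.004]],[[0,-0.34,0],[0,0,0.006]],[[0,-0.45,0],[0,0,0.008]]]';python3 -m handwheel '[[[0,-0.11,0],[0,0,0.002]],[[0,-0.22,0],[0,0,0.004]],[[0,-0.33,0],[0,0,0.006]],[[0,-0.44,0],[0,0,0.008]],[[0,-0.55,0],[0,0,0.01]]]'; python3 rel.py 574.8 -181.5 150 175.5
```

```text
clock: 4.83
tool_pos: [0.548, 0.1345, 0.1488]
orientation: [-180.0, -0.1, -177.7]
force: [0.7, -0.3, -6.9]
opening: 0.0197
clock: 5.25
tool_pos: [0.5523, 0.0243, 0.149]
orientation: [-180.0, -0.1, 178.7]
force: [0.9, 1.0, -6.1]
opening: 0.0192
share shift [-0.1361 -1.0261 -0.0049] turn [-0.0001 -0.0002  0.0088]
```

```bash
python3 -m handwheel '[[[-0.02,-0.11,0],[0,0,0.002]],[[-0.04,-0.22,0],[0,0,0.004]],[[-0.06,-0.33,0],[0,0,0.006]],[[-0.08,-0.44,0],[0,0,0.008]],[[-0.1,-0.55,0],[0,0,0.008]]]';python3 -m handwheel '[[[-0.015,-0.11,0],[0,0,0]],[[-0.03,-0.22,0],[0,0,0]],[[-0.035,-0.32,0],[0,0,0]],[[-0.035,-0.39,0],[0,0,0]],[[-0.035,-0.43,0],[0,0,0]]]'; python3 -m handwheel '[[[0,0,0],[0,0,0]],[[0,0,0],[0,0,0]],[[0,0,0],[0,0,0]]]'; python3 rel.py 574.8 -181.5 150 175.5;python3 blk.py pics/w3.pkl; python3 -c "
from h import *
s=load('pics/w3.pkl');cv2.imwrite('pics/w3.png',s['color'][:,:,::-1])"
```

```text
clock: 5.67
tool_pos: [0.5698, -0.086, 0.1489]
orientation: [-180.0, -0.1, 175.8]
force: [-0.0, 0.4, -6.1]
opening: 0.0191
clock: 6.08
tool_pos: [0.5704, -0.1724, 0.1488]
orientation: [-180.0, -0.1, 175.8]
force: [-0.5, -0.4, -5.9]
opening: 0.0191
clock: 6.33
tool_pos: [0.5714, -0.1697, 0.1494]
orientation: [180.0, -0.0, 175.9]
force: [0.4, 0.2, -6.3]
opening: 0.0192
share shift [-0.021  -0.0577 -0.0028] turn [ 0.     -0.      0.0011]
n 20738 [  203   100   159   140 20738] top z at tcp 0.1280723726799942 slopes deg [0.17257788 0.31162776] rect ((569.8004150390625, -212.51840209960938), (73.78998565673828, 80.01410675048828), 85.57327270507812) tcp [ 0.5715502  -0.16947034  0.14952192]
```

View pics/w3.png

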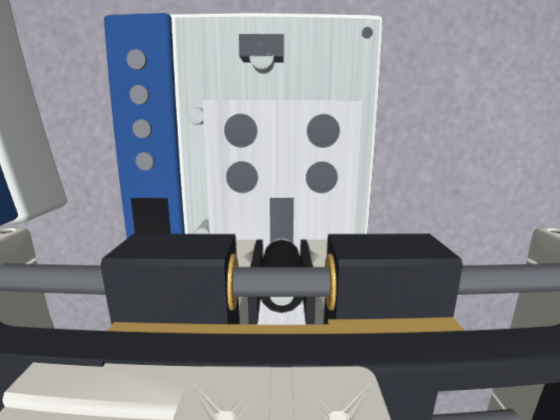

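The block sits level and clear above the plate, with the right dowel at (197,115) and the stop nose at (262,60). I'll compare these with the seat estimate in this camera.

Run:
```python
from h import *
s=load('pics/w3.pkl')
so=np.array([571.6,-196.3]);y=np.radians(-4.53);M=np.array([[np.cos(y),-np.sin(y)],[np.sin(y),np.cos(y)]])
def w(q): return [*((so+M@q[:2])/1000),q[2]/1000]
for q in([56,-44,65],[56,44,65],[10,-83,65],[-75,-115,40],[75,-115,40]): print(q,proj(s,w(q)).round(1))
im=s["color"][5:250,90:400].copy();im=cv2.resize(im,None,fx=2.4,fy=2.4,interpolation=cv2.INTER_CUBIC)
cv2.imwrite("pics/w3c.png",im[:,:,::-1])
# block centre (rect -y end + 75) in seat frame
r=np.array([569.8,-212.5]);yy=np.radians(-4.43);ay=np.array([-np.sin(yy),np.cos(yy)]);c=r+ay*(75-36.9);print("block in seat",M.T@(c-so),"tcp in seat",M.T@(np.array([571.5,-169.5])-so))
print("block end corners px",proj(s,[[*( (c-75*ay+k*40*np.array([np.cos(yy),np.sin(yy)]))/1000),.128] for k in(-1,1)]))
```

```text
[56, -44, 65] [[200.6 118.9]]
[56, 44, 65] [[206.9 237.5]]
[10, -83, 65] [[266.3  59.6]]
[-75, -115, 40] [[383.8  22.2]]
[75, -115, 40] [[179.3  20.5]]
block in seat [-0.58138069 21.80838297] tcp in seat [-2.21638028 26.7083818 ]
block end corners px [[361.58871318 101.0520635 ]
 [201.66721351 100.03999758]]
```

View pics/w3c.png

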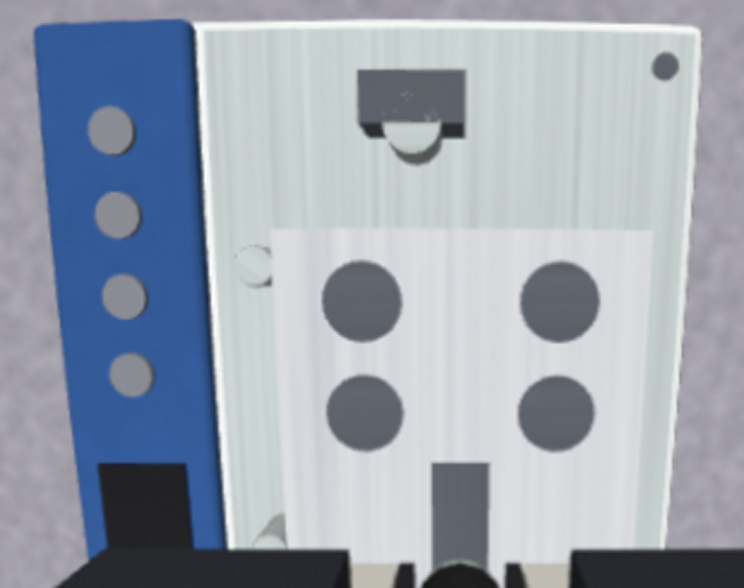

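```bash
python3 -m handwheel '[[[-0.015,-0.04,0.04],[0,0,0]],[[-0.025,-0.07,0.1],[0,0,0]],[[-0.025,-0.07,0.17],[0,0,0]],[[-0.025,-0.07,0.23],[0,0,0]],[[-0.025,-0.07,0.25],[0,0,0]]]';python3 -m handwheel '[[[0,0,0],[0,0,0.001]],[[0,0,0],[0,0,0.001]],[[0,0,0],[0,0,0.001]]]'; python3 blk.py pics/w4.pkl
```

```text
clock: 6.8
tool_pos: [0.574, -0.1843, 0.0964]
orientation: [180.0, -0.2, 175.9]
force: [-1.4, 0.1, -6.8]
opening: 0.0193
clock: 7.05
tool_pos: [0.5762, -0.1845, 0.1001]
orientation: [-180.0, 0.1, 175.6]
force: [0.1, -0.5, -6.2]
opening: 0.0193
n 20721 [  203   100   159   140 20721] top z at tcp 0.07876887136369057 slopes deg [0.22948902 0.3037452 ] rect ((574.3658447265625, -227.2449188232422), (73.79803466796875, 80.04720306396484), 85.23007202148438) tcp [ 0.57622391 -0.18439938  0.10030099]
```

```bash
python3 -m handwheel '[[[0,0,0.01],[0,0,0]],[[0,0,0.02],[0,0,0]],[[0,0,0.028],[0,0,0]],[[0,0,0.033],[0,0,0]],[[0,0,0.036],[0,0,0]]]';python3 -m handwheel '[[[0,0,0.003],[0,0,0]],[[0,0,0.003],[0,0,0]],[[0,0,0.006],[0,0,0]],[[0,0,0.006],[0,0,0]]]'
```

```text
clock: 7.52
tool_pos: [0.5755, -0.1844, 0.0923]
orientation: [-180.0, -0.0, 175.5]
force: [-1.2, 1.1, -1.7]
opening: 0.0193
clock: 7.85
tool_pos: [0.5758, -0.1845, 0.0922]
orientation: [-180.0, 0.0, 175.6]
force: [-4.5, 1.1, 4.8]
opening: 0.0197
```

```bash
python3 -m handwheel '[[[0,0,0.003],[0,0,0]],[[0,0,0.003],[0,0,0]],[[0,0,0.003],[0,0,0]]]'
```

```text
clock: 8.1
tool_pos: [0.5758, -0.1845, 0.0921]
orientation: [-180.0, 0.1, 175.6]
force: [-5.2, 1.8, 9.3]
opening: 0.0195
```

```bash
python3 -m handwheel '[[[0,0,-0.005],[0,0,0]],[[0,0,-0.005],[0,0,0]],[[0,0,-0.005],[0,0,0]]]'; python3 blk.py pics/w5.pkl;python3 - <<'E'
from h import *
s=load("pics/w5.pkl");a=cv2.resize(s["color"][0:250,90:400],None,fx=2.4,fy=2.4,interpolation=cv2.INTER_CUBIC);cv2.imwrite("pics/w5.png",a[:,:,::-1])
E
```

```text
clock: 8.35
tool_pos: [0.5759, -0.1845, 0.0922]
orientation: [-180.0, 0.0, 175.6]
force: [-3.6, 1.2, 4.7]
opening: 0.0194
n 20801 [  203   100   160   140 20801] top z at tcp 0.07101294399402297 slopes deg [0.02445645 0.07548494] rect ((573.8812255859375, -227.28062438964844), (73.7253189086914, 80.22084045410156), 85.23126983642578) tcp [ 0.57587589 -0.18446155  0.09215815]
```

View pics/w5.png

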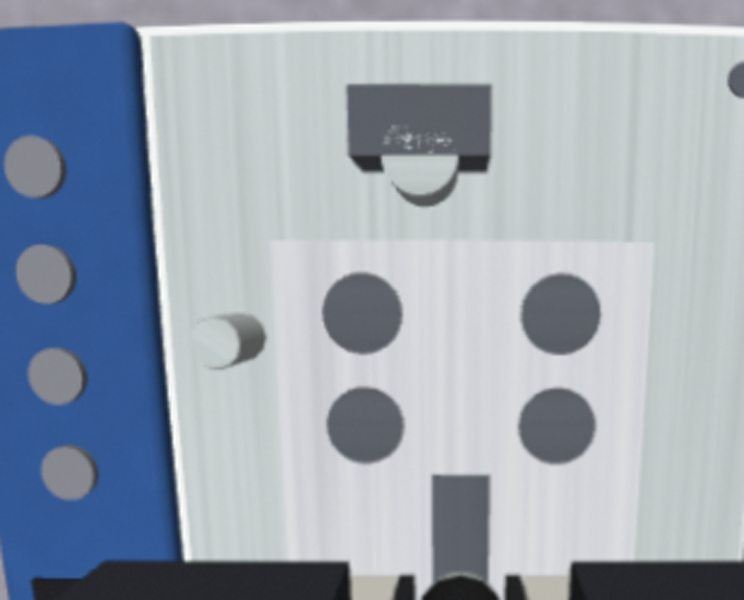

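```bash
python3 -m handwheel '[[[0,0,-0.005],[0,0,0]],[[0,0,-0.006],[0,0,0]],[[-0.008,0,-0.006],[0,0,0]],[[-0.015,0,-0.006],[0,0,0]],[[-0.02,0,-0.006],[0,0,0]]]'; python3 -m handwheel '[[[-0.004,0,0],[0,0,0]],[[-0.008,0,0],[0,0,0]],[[-0.01,0,0],[0,0,0]],[[-0.01,0,0],[0,0,0]]]'
```

```text
clock: 8.82
tool_pos: [0.5796, -0.1847, 0.0923]
orientation: [-180.0, -0.0, 175.5]
force: [-0.6, 0.3, -4.4]
opening: 0.0194
clock: 9.15
tool_pos: [0.5816, -0.1848, 0.0925]
orientation: [180.0, -0.0, 175.5]
force: [-0.2, -0.1, -5.8]
opening: 0.0195
```

```bash
python3 -m handwheel '[[[0,0,0.003],[0,0,0]],[[-0.002,0,0.004],[0,0,0]],[[-0.005,0,0.004],[0,0,0]],[[-0.008,0,0.004],[0,0,0]],[[-0.008,0,0.004],[0,0,0]]]'; python3 -m handwheel '[[[-0.002,0,0],[0,0,0]],[[-0.004,0,0],[0,0,0]],[[-0.004,0,0],[0,0,0]]]'
```

```text
clock: 9.57
tool_pos: [0.5833, -0.1851, 0.0923]
orientation: [-180.0, 0.0, 175.5]
force: [-1.7, 0.4, -1.1]
opening: 0.0197
clock: 9.82
tool_pos: [0.584, -0.1851, 0.0922]
orientation: [-180.0, 0.0, 175.5]
force: [-2.9, 0.2, 2.6]
opening: 0.0195
```

```bash
python3 -m handwheel '[[[-0.002,0,-0.003],[0,0,0]],[[-0.004,0,-0.003],[0,0,0]],[[-0.006,0,-0.003],[0,0,0]],[[-0.006,0,-0.003],[0,0,0]]]'; python3 -m handwheel '[[[0,0,0],[0,0,0]],[[0,0,0],[0,0,0]]]'
```

```text
clock: 10.15
tool_pos: [0.5847, -0.185, 0.0923]
orientation: [180.0, -0.1, 175.5]
force: [-3.6, 1.8, -1.3]
opening: 0.0199
clock: 10.32
tool_pos: [0.5847, -0.185, 0.0923]
orientation: [180.0, -0.1, 175.5]
force: [-3.8, 1.1, -1.7]
opening: 0.0189
```

```bash
python3 -m handwheel '[[[-0.003,0,0],[0,0,0]],[[-0.003,0,0],[0,0,0]],[[-0.003,0,0],[0,0,0]]]';python3 - <<'E'
from plant import *
print(get_obs()["moment"])
E
```

```text
clock: 10.57
tool_pos: [0.5848, -0.1851, 0.0923]
orientation: [180.0, -0.1, 175.5]
force: [-6.7, 2.1, -0.9]
opening: 0.0196
[0.61142188 2.07129286 0.02212363]
```

The block is bearing on the dowels: x no longer moves and the force is rising. I'll ease off and slide it towards the stop.

```bash
python3 -m handwheel '[[[0.003,0,0],[0,0,0]],[[0.003,-0.006,0],[0,0,0]],[[0.003,-0.012,0],[0,0,0]],[[0.003,-0.018,0],[0,0,0]],[[0.003,-0.024,0],[0,0,0]]]'; python3 -m handwheel '[[[0,-0.004,0],[0,0,0]],[[0,-0.008,0],[0,0,0]],[[0,-0.01,0],[0,0,0]],[[0,-0.01,0],[0,0,0]]]'
```

```text
clock: 10.98
tool_pos: [0.5844, -0.1895, 0.0923]
orientation: [180.0, -0.0, 175.5]
force: [-4.6, 3.9, -1.9]
opening: 0.0196
clock: 11.32
tool_pos: [0.5842, -0.1915, 0.0923]
orientation: [180.0, -0.0, 175.5]
force: [-3.9, 3.7, -1.7]
opening: 0.0198
```

```bash
python3 -m handwheel '[[[0,-0.003,0],[0,0,0]],[[0,-0.006,0],[0,0,0]],[[0,-0.009,0],[0,0,0]],[[0,-0.009,0],[0,0,0]]]'; python3 -m handwheel '[[[0,-0.003,0],[0,0,0]],[[0,-0.005,0],[0,0,0]],[[0,-0.005,0],[0,0,0]]]'
```

```text
clock: 11.65
tool_pos: [0.5841, -0.1933, 0.0923]
orientation: [180.0, -0.0, 175.5]
force: [-3.8, 3.5, -1.3]
opening: 0.0197
clock: 11.9
tool_pos: [0.584, -0.1943, 0.0923]
orientation: [180.0, -0.0, 175.5]
force: [-4.8, 3.5, -1.2]
opening: 0.019
```

```bash
python3 -m handwheel '[[[0,-0.003,0],[0,0,0]],[[0,-0.005,0],[0,0,0]],[[0,-0.005,0],[0,0,0]]]'; python3 -m handwheel '[[[0,-0.003,0],[0,0,0]],[[0,-0.005,0],[0,0,0]],[[0,-0.005,0],[0,0,0]]]'
```

```text
clock: 12.15
tool_pos: [0.584, -0.1949, 0.0923]
orientation: [179.9, -0.0, 175.5]
force: [-4.5, 6.0, -1.6]
opening: 0.0194
clock: 12.4
tool_pos: [0.584, -0.1951, 0.0923]
orientation: [179.9, -0.0, 175.5]
force: [-4.8, 9.4, -0.1]
opening: 0.0196
```

```bash
cat > o.py <<'E'
from plant import *
o=get_obs();print(o["tool_pos"].round(5),o["force"].round(1),o["moment"].round(3),o["orientation"].round(2))
E
python3 -m handwheel '[[[-0.003,0,-0.001],[0,0,0]],[[-0.005,0,-0.001],[0,0,0]],[[-0.005,0,-0.001],[0,0,0]],[[-0.005,0,-0.001],[0,0,0]]]'; python3 o.py; python3 blk.py pics/w6.pkl;python3 - <<'E'
from h import *
s=load("pics/w6.pkl");a=cv2.resize(s["color"][0:250,90:400],None,fx=2.4,fy=2.4,interpolation=cv2.INTER_CUBIC);cv2.imwrite("pics/w6.png",a[:,:,::-1])
E
```

```text
clock: 12.73
tool_pos: [0.584, -0.1951, 0.0923]
orientation: [179.9, -0.1, 175.5]
force: [-7.7, 10.1, 1.7]
opening: 0.0193
[ 0.58405 -0.19509  0.09226] [-7.7 10.1  1.7] [4.023 2.567 0.021] [ 1.7988e+02 -1.4000e-01  1.7553e+02]
n 22892 [  186    59   177   181 23079] top z at tcp 0.07209295574329928 slopes deg [-0.07187958  1.89881853] rect ((586.0712890625, -247.99224853515625), (92.46476745605469, 89.32321166992188), 85.11968231201172) tcp [ 0.58409748 -0.19510151  0.09229004]
```

View pics/w6.png

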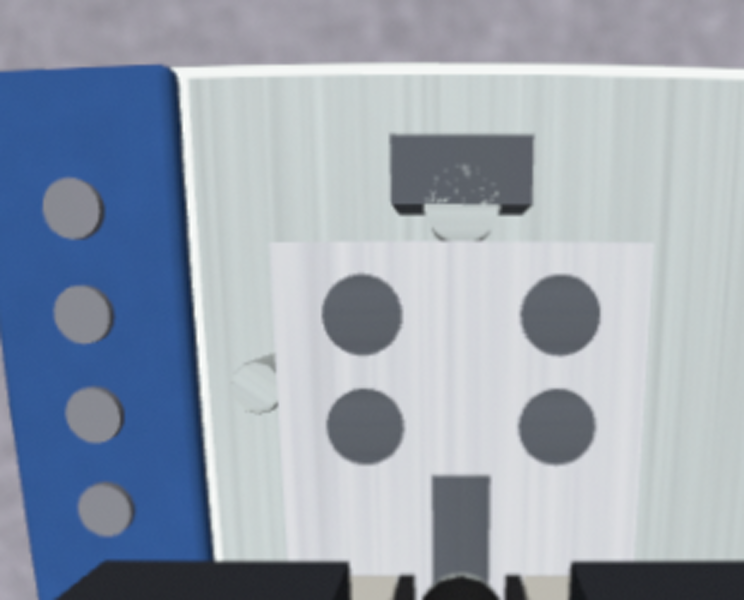

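Both the right dowel and the nose are in contact. The yaw moment is near zero while 7.7 N presses in x, so both dowels share the load. I'll hold briefly, ease the push to about 2–3 N, then open.

```bash
python3 -m handwheel '[[[-0.001,-0.002,0],[0,0,0]],[[-0.001,-0.002,0],[0,0,0]],[[-0.001,-0.002,0],[0,0,0]],[[-0.001,-0.002,0],[0,0,0]],[[-0.001,-0.002,0],[0,0,0]]]';python3 o.py; python3 -m handwheel '[[[0.003,0.003,0],[0,0,0]],[[0.006,0.007,-0.001],[0,0,0]],[[0.006,0.007,-0.001],[0,0,0]],[[0.006,0.007,-0.001],[0,0,0]]]';python3 o.py
```

```text
clock: 13.2
tool_pos: [0.5841, -0.1952, 0.0923]
orientation: [179.9, -0.1, 175.5]
force: [-7.8, 12.3, 1.6]
opening: 0.0195
[ 0.58408 -0.19517  0.09227] [-7.8 12.3  1.6] [4.721 2.763 0.05 ] [ 1.7986e+02 -1.5000e-01  1.7553e+02]
clock: 13.53
tool_pos: [0.584, -0.1949, 0.0925]
orientation: [179.9, -0.0, 175.5]
force: [-4.2, 5.7, -4.0]
opening: 0.0197
[ 0.58398 -0.19494  0.09246] [-4.2  5.7 -4. ] [2.339 1.29  0.018] [ 1.7994e+02 -5.0000e-02  1.7554e+02]
```

```bash
python3 -m handwheel '[[[0.002,0.004,0.002],[0,0,0]],[[0.003,0.005,0.005],[0,0,0]],[[0.003,0.005,0.005],[0,0,0]],[[0.003,0.005,0.005],[0,0,0]]]';python3 o.py
```

```text
clock: 13.87
tool_pos: [0.584, -0.1947, 0.0922]
orientation: [-180.0, 0.0, 175.5]
force: [-4.1, 2.6, -0.4]
opening: 0.0198
[ 0.58395 -0.19474  0.09224] [-4.1  2.6 -0.4] [1.048 1.588 0.05 ] [-1.8000e+02  2.0000e-02  1.7555e+02]
```

```bash
python3 -m handwheel '[[[0,0,0],[0,0,0]],[[0,0,0],[0,0,0]],[[0,0,0],[0,0,0]],[[0,0,0],[0,0,0]],[[0,0,0],[0,0,0]]]' -0.4; python3 -m handwheel '[[[0,0,0],[0,0,0]],[[0,0,0],[0,0,0]],[[0,0,0],[0,0,0]],[[0,0,0],[0,0,0]]]';python3 o.py
```

```text
clock: 14.28
tool_pos: [0.5844, -0.1948, 0.0923]
orientation: [-180.0, 0.1, 175.5]
force: [-0.7, -0.5, 0.7]
opening: 0.0472
clock: 14.62
tool_pos: [0.5839, -0.1947, 0.092]
orientation: [-180.0, 0.0, 175.5]
force: [0.2, -0.1, 0.2]
opening: 0.061
[ 0.58387 -0.19467  0.09198] [ 0.2 -0.1  0.2] [ 0.108 -0.024 -0.016] [-1.8000e+02  1.0000e-02  1.7555e+02]
```

```bash
python3 -m handwheel '[[[0,0,-0.05],[0,0,0]],[[0,0,-0.15],[0,0,0]],[[0,0,-0.3],[0,0,0]],[[0,0,-0.45],[0,0,0]],[[0,0,-0.6],[0,0,0]]]';python3 -m handwheel '[[[0,0.2,0],[0,0,0]],[[0,0.4,0],[0,0,0]],[[0,0.6,0],[0,0,0]],[[0,0.6,0],[0,0,0]],[[0,0.6,0],[0,0,0]]]'
python3 - <<'E'
from plant import *
from h import *
w=snapshot("wrist");pickle.dump(w,open("pics/w7.pkl","wb"));s=snapshot("scene");pickle.dump(s,open("pics/s7.pkl","wb"))
t=snapshot("top");pickle.dump(t,open("pics/t7.pkl","wb"))
a=cv2.resize(w["color"],(400,300));b=cv2.resize(s["color"][150:240,170:300],(400,277),interpolation=cv2.INTER_CUBIC);c=cv2.resize(t["color"][165:270,295:415],(400,350),interpolation=cv2.INTER_CUBIC);
cv2.imwrite("pics/f7.png",np.vstack([np.hstack([a[:277],b]),np.hstack([c[:300],cv2.resize(t["color"],(400,300))])])[:,:,::-1])
E
```

```text
clock: 15.03
tool_pos: [0.5836, -0.1947, 0.2141]
orientation: [-180.0, 0.0, 175.6]
force: [0.1, 0.3, -0.4]
opening: 0.0612
clock: 15.45
tool_pos: [0.5934, -0.073, 0.213]
orientation: [180.0, 0.1, 175.7]
force: [-0.9, -0.2, 0.5]
opening: 0.0613
```

View pics/f7.png

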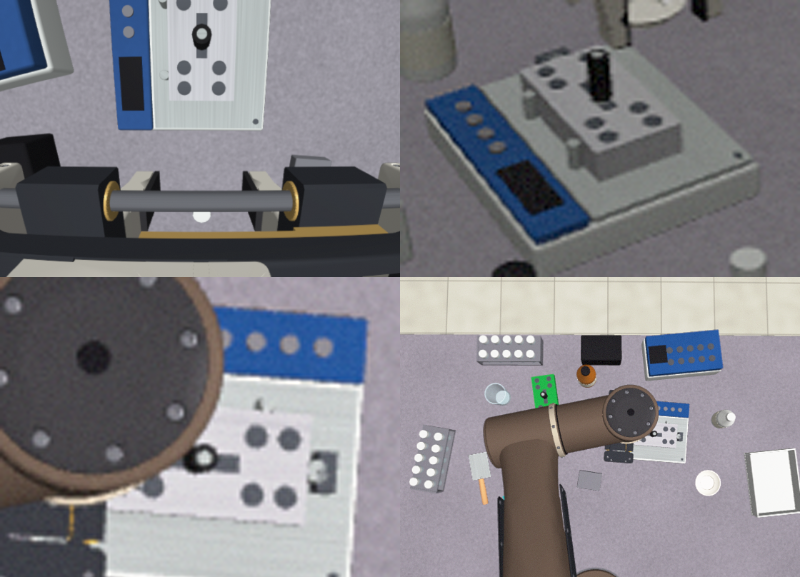

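The scene crop shows the block against the dowels, and the fingers are clear of everything. I'll take one closer check of the fit from above.

```bash
python3 -m handwheel '[[[0,-0.1,0],[0,0,0]],[[0,-0.2,0],[0,0,0]],[[0,-0.27,0],[0,0,0]],[[0,-0.27,0],[0,0,0]],[[0,-0.27,0],[0,0,0]]]'
python3 - <<'E'
from plant import *
from h import *
w=snapshot("wrist");pickle.dump(w,open("pics/w8.pkl","wb"));P=cloud(w)
so=np.array([571.6,-196.3]);b=so+[12,-1]
print(proj(w,[*(b/1000),.07]))
u,v=proj(w,[*(b/1000),.07])[0].astype(int)
r0=max(0,v-105);a=w["color"][r0:v+105,max(0,u-120):u+120];print(r0,u-120)
cv2.imwrite("pics/w8.png",cv2.resize(a,None,fx=2.8,fy=2.8,interpolation=cv2.INTER_CUBIC)[:,:,::-1])
E
```

```text
clock: 16.02
tool_pos: [0.5886, -0.1305, 0.2119]
orientation: [-180.0, -0.0, 175.4]
force: [0.3, 0.9, 0.5]
opening: 0.0612
[[282.44825171 123.4055854 ]]
18 162
```

Run:
```python
from h import *
w=load("pics/w8.pkl");im=w["color"];P=cloud(w);hsv=cv2.cvtColor(im,cv2.COLOR_RGB2HSV)
uv=lambda m:np.stack(np.nonzero(m)[::-1],1)
def fit(p,z):
    W=onz(w,p,z)[:,:2]*1000;vx,vy,x,y=cv2.fitLine(W.astype(np.float32),cv2.DIST_HUBER,0,.01,.01).ravel();
    if vy<0:vx,vy=-vx,-vy
    return np.degrees(np.arctan2(-vx,vy)),x,y
blue=(hsv[:,:,0]>100)&(hsv[:,:,0]<125)&(hsv[:,:,1]>120);blue[:,:130]=0
top=(P[:,:,2]>.058)&(P[:,:,2]<.085)&(hsv[:,:,1]<60);top[:,:180]=0;top[:,390:]=0;top[230:]=0
top=cv2.morphologyEx(top.astype(np.uint8),cv2.MORPH_OPEN,np.ones((3,3)))
n,l,st,_=cv2.connectedComponentsWithStats(top);k=1+np.argmax(st[1:,4]);print(st[k])
c=max(cv2.findContours((l==k).astype(np.uint8),0,1)[0],key=cv2.contourArea);hu=np.array(c).reshape(-1,2)
L=[];Rr=[];B=[]
y0,y1=st[k][1]+20,st[k][1]+st[k][3]-4
for v in range(y0,y1):
    q=np.nonzero(l[v]==k)[0]
    if len(q)>40: L.append((q[0],v));Rr.append((q[-1],v))
    bq=np.nonzero(blue[v,:250])[0]
    if len(bq)>20:B.append((bq[-1],v))
print("rows",y0,y1,"left edge cols",[a[0] for a in L][::6]);print("right edge",fit(np.array(Rr,float),.07));print("blue inner",fit(np.array(B,float),.044))
Lw=onz(w,L,.07)*1000;f=fit(np.array(Rr,float),.07);a=np.radians(f[0]);n_=np.array([np.cos(a),np.sin(a)])
print("width along rows",((Lw[:,:2]-np.array(f[1:]))@n_)[::6].round(1))
Q=P[(l==k)&(abs(P[:,:,2]-.07)<.006)];A=np.c_[Q[:,:2]-Q[:,:2].mean(0),np.ones(len(Q))];co=np.linalg.lstsq(A,Q[:,2],rcond=None)[0];print("slope deg",np.degrees(co[:2]),"z",co[2])
```

```text
[  221     2   109   203 16776]
rows 22 201 left edge cols [np.int64(232), np.int64(233), np.int64(233), np.int64(233), np.int64(233), np.int64(234), np.int64(223), np.int64(221), np.int64(227), np.int64(234), np.int64(234), np.int64(234), np.int64(234), np.int64(235), np.int64(235), np.int64(235), np.int64(235), np.int64(235), np.int64(236), np.int64(236), np.int64(236), np.int64(236), np.int64(238), np.int64(227), np.int64(226), np.int64(237), np.int64(238), np.int64(238), np.int64(238)]
right edge (np.float32(-4.4694204), np.float32(545.09955), np.float32(-200.92662))
blue inner (np.float32(-4.6268287), np.float32(650.3895), np.float32(-239.5611))
width along rows [79.6 78.9 79.  79.2 79.3 78.6 88.1 89.9 85.  79.2 79.4 79.5 79.7 79.
 79.2 79.4 79.5 79.7 79.  79.2 79.4 79.6 78.  88.1 89.3 79.5 78.8 79.
 79.2]
slope deg [-0.30010078  0.52319343] z 0.070636298212859
```

```bash
python3 -c "
from plant import *
print(close_job())"
```

```text
the job is handed in; nothing more can be done
None
```

I lifted the grey aluminium block by its black post, set it on the steel plate and slid it home against the dowels, then the end stop. I handed the job in at about 16 s on the clock, with the gripper open and well clear.

**Pressing:** At the end I held about 8 N in x and about 12 N in y. Roughly 3.5 N of the y force was sliding friction, so about 8–9 N bore on the stop. The yaw moment stayed near zero, so both dowels were sharing the load.

**Last checks after release:**
- **Square:** the block measured −4.5° against −4.6° for the heater base, which is within measurement noise.
- **Dowels:** both read as touching the block in the depth picture.
- **Flat:** the top surface was at 70.6 mm against 70 mm expected. The slope reading was about 0.3–0.5°. The dowel tops and sleeve edges may have skewed it, because it read below 0.1° when the block was first set down.
- **Bystanders:** I moved near none of them. The last overview looked unchanged, but the arm hid the turquoise block, so I did not see that one again.

**Not fully confirmed:** Contact with the end stop after release rests on the force readings. The gripper's y reading drifted back about 0.4 mm as I eased off, but the block was still pushing back by 2.6 N just before I opened, so I took that as the gripper flexing. I could not view the final close-up because I had reached the picture limit, so I checked that picture by numbers only.

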